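# Test two cells at the repair table

### The job

Stand the two loose battery cells upright in the wells of the cell tester, each in the round well that matches its size, pushed or set fully down, and leave the selector alone until both are in. Then turn the selector clockwise (seen from above) three clicks from its off stop, without going on to the fourth, and keep hold of it there: it springs back when let go, so finish while still holding it at the third click. Leave the screwdriver, the solder spool and the multimeter where they are.

Things in the scene. Friction and masses are not known exactly. Their poses are not given: they have to be found in the camera images.
- cell_d: the larger battery cell, grey jacket with steel top, an upright cylinder 33 mm in diameter and 61 mm tall (the top 2 mm is a 10 mm contact nub), about 140 g, loose, standing on the table. Origin at the centre of its underside, z up along its axis
- cell_c: the smaller battery cell, same jacket, an upright cylinder 26 mm in diameter and 50 mm tall (the top 2 mm is an 8 mm contact nub), about 70 g, loose, standing on the table. Origin at the centre of its underside, z up along its axis
- tester: the cell tester, a fixed grey block 130 mm (its x) by 320 mm (its y), 45 mm high, with two round wells and the black selector on its flat top, all on its line x = 0. Origin at the centre of its underside, z up; its -x long side faces the robot, turned by up to 0.35 rad. Flat white marks round the selector show off (longer) and the five clicks
- well_d (a point): centre of the floor of the larger well: 36 mm in diameter, 16 mm deep, floor 29 mm above the table, at y = +22 mm on the tester
- well_c (a point): centre of the floor of the smaller well: 29 mm in diameter, 16 mm deep, floor 29 mm above the table, at y = +112 mm on the tester
- selector_grip (a point): on the selector's upright axis at the height to grip, 28 mm above the tester's top (y = -95 mm on the tester). The selector is a black upright bar 46 x 12 mm, top 38 mm above the tester's top, on a round foot 44 mm across, 4 mm high. The point turns with it: x along the bar, y across its 12 mm. At off the bar lies along the tester's x; a white line on top marks its pointing end (-x)
- selector (a joint): selector angle, rad: 0 at its off stop, growing clockwise seen from above. Clicks every 24 degrees: 0.419, 0.838, third 1.257, end of travel 2.094 (fifth). A return spring (0.06 N m at off, 0.12 at the third click) turns it back when let go; effort swells by up to 0.045 N m after each click, sinks as much just before the next
- screwdriver: bystander: screwdriver with a black handle, 190 mm long, lying on the table beyond the tester. Origin on its underside
- spool: bystander: aluminium solder spool, 48 mm in diameter and 30 mm high, standing on the table nearer the robot than the tester. Origin at the centre of its underside
- meter: bystander: black multimeter 150 x 78 x 38 mm lying on its back beyond the tester. Origin at the centre of its underside
Things that resemble listed ones, but are neither listed nor needed, are in the scene too. What is shaped like the cell_d but yellow is not meant.

How it is judged:
By the outcome, as a careful person would: the job done as asked, in the order asked, and still so for the second after the job is handed in, while the arm keeps its last pose, push and grip.
It also fails if it takes over 72 s, if anything falls off the work surface, if the arm or the gripper's body presses on something with over 40 N, if the wrist force passes 120 N, or if a joint passes its speed limit or range.

### The arm

A 6-joint arm with a two-finger parallel gripper is mounted at the origin on the work surface. World frame = base frame: x ahead of the robot, y to its left, z up, the work surface at z = 0. Lengths are in mm, angles in degrees, forces in N, time in s.
With the tool pointing down it reaches from about 350 to 850 mm from the base axis. Payload 8.1 kg.
Tool frame: the origin (TCP) lies at the very end of the fingers, on their centre line; the grasp point (between the pads) lies 19 mm behind it; z points along the fingers, y is the direction in which the jaws open and shut (so a half turn about z gives the same grasp; the last joint's range is limited). The gripper opens to 85 mm and grips with 20 to 120 N. Pads are 22 mm wide; open, the fingers measure 114 mm over their backs; the gripper's body (76 mm by 85 mm) begins 54 mm behind the grasp point. The pads swing forward as they close: fully open they stand 13 mm farther back than shut.
Start: joints at [-75.367, 7.471, 85.268, -0, 87.261, -4.893], TCP at [200.565, -565.49, 231.292] pointing down, gripper open.
Joint ranges: [-169.43, 169.43], [-51.17, 129.36], [1.28, 143.12], [-76.62, 256.62], [0, 156.53], [-152.29, 152.29]. Speed limits (degrees/s): [136.94, 136.94, 159.86, 180, 180, 180].

### API

Orientations are given as [roll, pitch, yaw] about the fixed x, y, z axes, in that order (R = Rz(yaw) Ry(pitch) Rx(roll)).
In Python, from bench import sensors, viewer, job gives the robot as it stands.
- The arm moves only by the shell command python3 -m pendant 'ROWS' [FORCE]. ROWS is JSON, one flat list of numbers, 5 for each row, row after row: the shift along the world's x, y, z in mm, then the turn about the world's z in rad, then the finger opening in mm, from 0 to 85.4. In form: [x, y, z, twist, hand, x, y, z, twist, hand, ...]. A call has 1 to 12 rows; each row shifts and turns the pose as measured when the row begins; what a row does not reach is not made up. A row lasts 1/12 s, in which the tool goes at most 41.7 mm and 7.16 degrees, less where a joint would pass 70% of its speed; a pose out of reach is approached as far as the arm can. A call with a gripper value outside its range is refused whole. The fingers move at their own pace and stop on an object; FORCE is the grip in N (left out, the last holds). Time passes only in rows, so rows that do not move let the fingers close. It gives the time, the measured TCP pose, the force and the opening at its end, in the units of the state.
- sensors.sense(): the state, without advancing time (a new reading comes with each control period).
- viewer.snapshot(name): name is "scene" or "top" or "wrist"; returns a dict with "frame" (400x640x3 uint8, blue, green, red), "z_map" (400x640 float32, mm along the optical axis (not along the pixel's ray), 0 where there is no reading), "fx", "fy", "cx", "cy" (pixels), "view" (4x4, takes a point from world to camera coordinates). Camera axes: x right, y down, z forward; pixel columns grow to the right and rows downward; lengths in mm; the calibration is good to about 2 mm. A picture is of the moment at which its call begins.
- job.hand_in(): hands the job in, once; it reports no verdict.
The state is a dict: "time": time; "joint_pos": joint angles; "qd": joint speeds; "joint_efforts": joint torques, N m; "tool_pos": TCP position; "tcp_rot": TCP orientation; "ft_force": force on the tool from outside, world axes, zero at the start; "wrist_torque": the same for the moment, N m; "finger_gap": finger opening in mm.
Only numpy, scipy, OpenCV 4.12 (cv2) and the standard library are available. Lean on these libraries where they do the work, as an engineer would, in place of code of your own. Each camera call takes 0.05 s, during which the arm holds its last target.

## Working session

There is one attempt and no reset: what is moved stays moved. The work goes in short steps, Python scripts to look and compute and a shell command to move; the robot and the scene stay as the last step left them, time stands still between calls to the robot, and variables do not carry over. Pictures are saved under pics/ and viewed, and the job is handed in when it is done.

```bash
ls; mkdir -p pics; python3 - <<'E'
from bench import sensors, viewer
import cv2
print(sensors.sense())
for n in ["scene","top","wrist"]:
    s=viewer.snapshot(n); cv2.imwrite(f"pics/{n}0.png",s["frame"])
    print(n,s["fx"],s["fy"],s["cx"],s["cy"],s["view"])
E
```

```text
pics
{'time': 0.0, 'joint_pos': array([-7.53654123e+01,  7.51729072e+00,  8.53303528e+01,  2.73957177e-04,
        8.72619988e+01, -4.89327672e+00]), 'qd': array([-0.00225542,  0.0707903 ,  0.00873475,  0.04765929, -0.02608861,
        0.01280412]), 'joint_efforts': array([ 1.97832342e-03, -5.69405723e+01, -5.00545406e+01,  1.36505651e-04,
        1.52164930e-02, -1.18570472e-05]), 'tool_pos': array([ 200.4368556 , -564.9330505 ,  230.21139964]), 'tcp_rot': array([-1.79890781e+02, -9.62510908e-03,  1.95278419e+01]), 'ft_force': array([-0.75173528,  0.5228329 , -0.34819228]), 'wrist_torque': array([ 0.00867032, -0.01236525, -0.06389524]), 'finger_gap': 85.34308550638846}
scene 399.897406564409 399.897406564409 319.99507985767224 194.2931484085549 [[-7.57445814e-01  6.52890161e-01 -3.20574032e-03  4.39126248e+02]
 [ 5.43166645e-01  6.27411217e-01 -5.57965197e-01 -2.78891158e+02]
 [-3.62278670e-01 -4.24369654e-01 -8.29858158e-01  1.14438750e+03]
 [ 0.00000000e+00  0.00000000e+00  0.00000000e+00  1.00000000e+00]]
top 456.0915064459628 456.0915064459628 320.71567484461485 206.19832459473622 [[ 1.58219362e-03 -9.99996486e-01  2.12701787e-03  1.75103579e+01]
 [-9.86963878e-01 -1.90387705e-03 -1.60930667e-01  5.94273536e+02]
 [ 1.60934151e-01 -1.84466633e-03 -9.86963422e-01  1.26035660e+03]
 [ 0.00000000e+00  0.00000000e+00  0.00000000e+00  1.00000000e+00]]
wrist 343.30081526353 343.30081526353 319.11164961872703 195.13802550908287 [[ 3.35623273e-01 -9.41994727e-01 -1.71840793e-03 -5.99147199e+02]
 [-9.02010856e-01 -3.21902199e-01  2.87672364e-01 -3.93656435e+01]
 [-2.71539010e-01 -9.49995177e-02 -9.57727340e-01  3.79995315e+02]
 [ 0.00000000e+00  0.00000000e+00  0.00000000e+00  1.00000000e+00]]
```

View pics/top0.png

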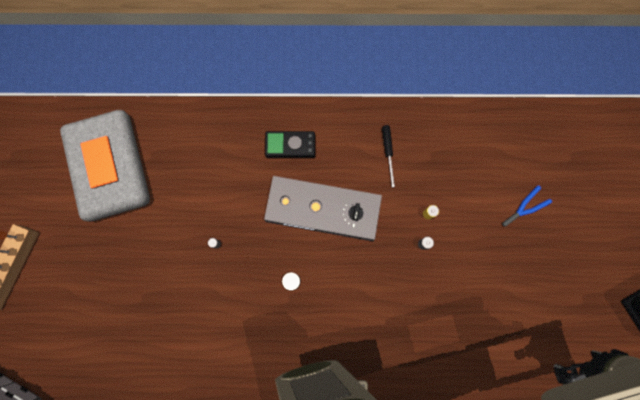

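View pics/scene0.png

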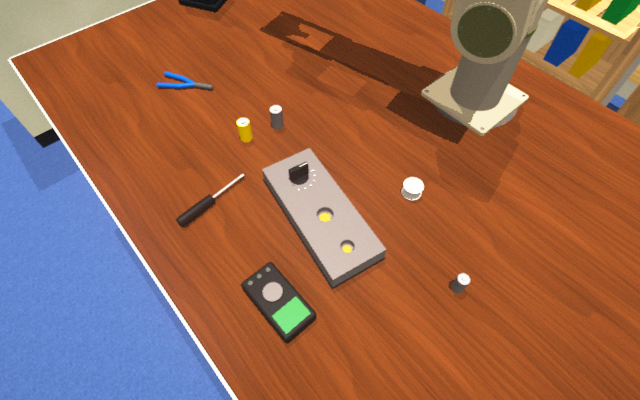

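```bash
cat > h.py <<'E'
import numpy as np, cv2
from bench import sensors, viewer
def ray(s,u,v,z):
    """pixel -> world point on plane z"""
    V=np.asarray(s["view"]);R=V[:3,:3];t=V[:3,3]
    d=R.T@np.array([(u-s["cx"])/s["fx"],(v-s["cy"])/s["fy"],1.]);c=-R.T@t
    return c+d*(z-c[2])/d[2]
def proj(s,p):
    V=np.asarray(s["view"]);q=V[:3,:3]@np.asarray(p,float)+V[:3,3]
    return np.array([s["fx"]*q[0]/q[2]+s["cx"],s["fy"]*q[1]/q[2]+s["cy"]])
def cloud(s):
    z=s["z_map"].astype(float);v,u=np.mgrid[:z.shape[0],:z.shape[1]]
    P=np.stack([(u-s["cx"])/s["fx"]*z,(v-s["cy"])/s["fy"]*z,z],-1)
    V=np.asarray(s["view"]);W=(P-V[:3,3])@V[:3,:3];W[z<=0]=np.nan
    return W
def comps(mask,amin=10):
    n,l,st,ce=cv2.connectedComponentsWithStats(mask.astype(np.uint8))
    return [(i,l==i,st[i],ce[i]) for i in range(1,n) if st[i][4]>=amin]
E
python3 - <<'E'
from h import *
for n in ["top","scene"]:
    s=viewer.snapshot(n);W=cloud(s);Z=W[...,2]
    roi=(W[...,0]>300)&(W[...,0]<800)&(abs(W[...,1])<400)
    print(n,"table z",np.nanmedian(Z[roi]))
    for nm,lo,hi in [("tester",40,50),("tall",52,70),("c",46,54),("sel",70,90),("spool",25,36)]:
        for i,m,st,ce in comps(roi&(Z>lo)&(Z<hi),8):
            P=W[m]; print(nm,st[4],ce.round(1),"mean",P.mean(0).round(1),"rng",np.ptp(P,0).round(0), s["frame"][m].mean(0).round(0))
            if nm=="tester" and st[4]>2000:
                print("  rect",cv2.minAreaRect(P[:,:2].astype(np.float32)))
E
```

```text
top table z -0.6314842492695973
tester 4195 [323.3 207.6] mean [591.   11.2  44.1] rng [184. 334.  10.] [144. 147. 156.]
  rect ((591.9241333007812, 13.287979125976562), (320.48187255859375, 130.77711486816406), 79.80774688720703)
tester 59 [212.3 242.8] mean [488.9 325.6  46.4] rng [23. 24.  8.] [199. 204. 213.]
tall 105 [432.2 211. ] mean [ 579.3 -298.3   58.8] rng [29. 33. 13.] [188. 208. 219.]
tall 108 [426.8 242.5] mean [ 489.6 -279.9   58.5] rng [31. 31. 13.] [199. 203. 212.]
c 9 [291.6 182.7] mean [663.2 103.1  47.6] rng [12. 11.  4.] [147. 149. 160.]
c 11 [356.8 194.3] mean [629.5 -85.5  47.1] rng [18. 12.  2.] [143. 146. 156.]
c 8 [285. 194.] mean [629.8 121.6  47.5] rng [ 5. 17.  3.] [137. 140. 149.]
c 12 [306.8 195.2] mean [626.3  58.9  47.3] rng [15. 15.  4.] [147. 150. 159.]
c 9 [301.8 201.4] mean [607.9  73.   48.5] rng [14.  9.  5.] [149. 152. 162.]
c 13 [306.2 205.2] mean [597.4  60.2  47.2] rng [24. 11.  3.] [150. 153. 162.]
c 9 [363.2 204.7] mean [ 598.9 -103.5   48.3] rng [15.  6.  6.] [147. 149. 160.]
c 12 [341.9 209.3] mean [585.4 -42.3  46.9] rng [18. 11.  3.] [
[... 4034 characters left out ...]
rng [47. 48.  8.] [245. 248. 251.]
spool 11 [208.8 196.7] mean [ 761.5 -182.7   25.9] rng [10. 13.  1.] [54. 60. 79.]
spool 45 [199.7 203.3] mean [ 787.1 -180.5   26.4] rng [29. 13.  6.] [56. 61. 77.]
spool 33 [291.9 220.5] mean [656.8  -5.6  29.9] rng [14. 74. 11.] [70. 77. 90.]
spool 147 [324.2 215.1] mean [594.2  31.3  30.7] rng [30. 31.  9.] [115. 197. 215.]
spool 167 [341.7 263.8] mean [643.5 142.6  30.8] rng [126. 148.  11.] [76. 83. 94.]
spool 109 [346.3 247. ] mean [610.5 121.   30.8] rng [23. 24.  8.] [122. 196. 214.]
spool 1516 [285.8 296.8] mean [774.5 122.3  32.7] rng [ 50. 149.  11.] [ 88. 124.  95.]
spool 41 [457.4 285.4] mean [500.3 328.4  30.3] rng [12. 25. 10.] [67. 72. 86.]
```

```bash
python3 - <<'E'
from h import *
s=viewer.snapshot("wrist");V=s["view"];print(-V[:3,:3].T@V[:3,3], V[2,:3])
E
python3 -m pendant '[40,40,0,0,85, 40,40,0,0,85, 40,40,0,0,85, 40,40,0,0,85, 40,40,0,0,85, 20,40,0,0,85, 20,40,0,0,85, 0,0,0,0,85,0,0,0,0,85]'
```

```text
[ 268.7962568  -541.09332799  374.66854424] [-0.27134676 -0.09573207 -0.95770889]
time: 1.05
tool_pos: [390.0, -334.0, 230.2]
tcp_rot: [-180.0, -0.0, 19.2]
ft_force: [-0.0, -0.5, 0.4]
finger_gap: 85.0
```

View pics/wrist0.png

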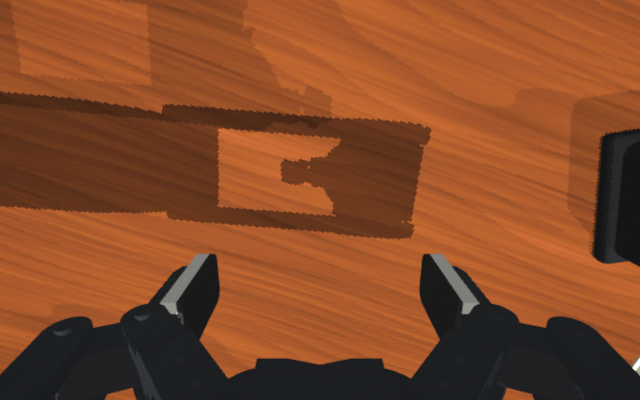

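```bash
cat > cells.py <<'E'
from h import *
import sys
def tops(s,zt,r):
    """bright low-saturation discs (cell tops) -> fitted centre on plane zt"""
    hsv=cv2.cvtColor(s["frame"],cv2.COLOR_BGR2HSV)
    m=((hsv[...,1]<70)&(hsv[...,2]>130)).astype(np.uint8)
    out=[]
    for c in cv2.findContours(m,cv2.RETR_EXTERNAL,cv2.CHAIN_APPROX_NONE)[0]:
        if len(c)<12: continue
        P=np.array([ray(s,u,v,zt)[:2] for u,v in c[:,0,:]],np.float32)
        (cx,cy),rr=cv2.minEnclosingCircle(P)
        if r*.6<rr<r*1.6: out.append((np.round([cx,cy],1),round(rr,1),np.round(c.mean((0,1)),0),round(cv2.contourArea(P)/(np.pi*rr*rr),2)))
    return out
E
python3 - <<'E'
from cells import *
s=viewer.snapshot("wrist");cv2.imwrite("pics/w1.png",s["frame"])
print(tops(s,59,16.5)); W=cloud(s);Z=W[...,2]
for i,m,st,ce in comps((Z>52)&(Z<66),60):
    P=W[m];print(st[4],ce,P.mean(0).round(1),np.ptp(P,0).round(0))
E
```

```text
[(array([ 550.7, -510. ]), 23.7, array([575.,  66.]), 0.17), (array([ 490., -279.]), 16.3, array([297.,  42.]), 0.94)]
1278 [297.44757433  42.68075117] [ 489.7 -279.7   60.9] [32. 33. 12.]
```

View pics/w1.png

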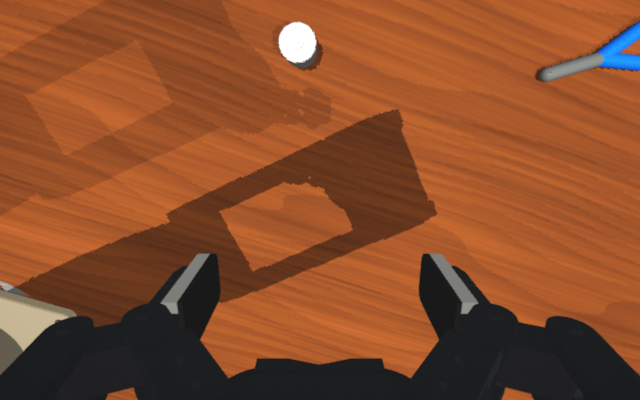

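```bash
python3 -m pendant '[33,18,-20,0,85, 33,18,-30,0,85, 34,19,-30,0,85, 0,0,-20,0,85, 0,0,0,0,85, 0,0,0,0,85]'
python3 - <<'E'
from cells import *
s=viewer.snapshot("wrist");cv2.imwrite("pics/w2.png",s["frame"])
print(sensors.sense()["tool_pos"],tops(s,59,16.5))
E
```

```text
time: 1.6
tool_pos: [484.6, -288.6, 135.2]
tcp_rot: [179.6, -0.2, 18.6]
ft_force: [0.5, -0.5, 1.2]
finger_gap: 85.3
[ 483.97592058 -288.73123928  135.08279026] [(array([ 554.8, -482.6]), 10.6, array([625., 198.]), 0.38), (array([ 489.2, -279.6]), 15.6, array([308., 194.]), 0.93), (array([ 580.7, -297.2]), 15.3, array([383.,  65.]), 0.96)]
```

View pics/w2.png

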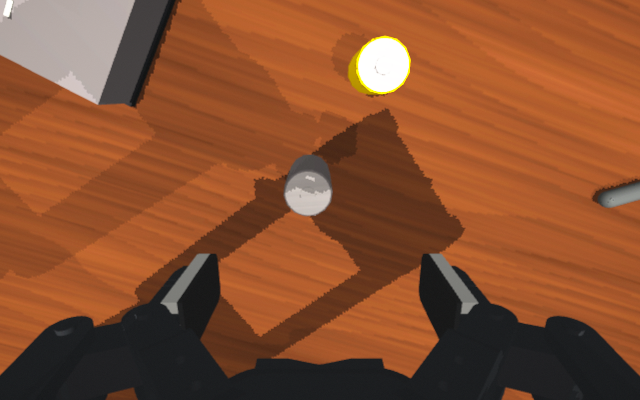

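```bash
python3 -m pendant '[5.5,9,-5,0,75, 0,0,0,0,75, 0,0,0,0,75]'; python3 -m pendant '[0,0,-25,0,75, 0,0,-25,0,75, 0,0,-25,0,75, 0,0,-15,0,75, 0,0,0,0,75]'
```

```text
time: 1.9
tool_pos: [489.6, -282.8, 133.6]
tcp_rot: [179.4, -0.3, 18.3]
ft_force: [-0.2, -0.2, 1.2]
finger_gap: 75.0
time: 2.32
tool_pos: [493.4, -288.3, 50.4]
tcp_rot: [178.6, -0.8, 18.2]
ft_force: [0.1, 0.6, -1.4]
finger_gap: 74.9
```

```bash
python3 -m pendant '[-3.5,9,0,0,75, 0,0,0,0,75, 0,0,0,0,75]'; python3 -m pendant '[0,0,0,0,75, 0,0,0,0,75]'; python3 -m pendant '[0,0,0,0,75, 0,0,0,0,75,0,0,0,0,75,0,0,0,0,75]'
```

```text
time: 2.57
tool_pos: [490.3, -280.0, 53.7]
tcp_rot: [178.5, -0.9, 18.1]
ft_force: [0.0, 0.0, -0.6]
finger_gap: 75.1
time: 2.73
tool_pos: [491.8, -280.8, 56.8]
tcp_rot: [178.2, -1.1, 18.1]
ft_force: [-0.2, 0.4, -0.6]
finger_gap: 75.3
time: 3.07
tool_pos: [493.5, -282.0, 59.7]
tcp_rot: [178.0, -1.2, 18.1]
ft_force: [-0.1, 0.7, -0.8]
finger_gap: 75.0
```

```bash
for i in 1 2 3; do python3 -m pendant '[0,0,0,0,75, 0,0,0,0,75,0,0,0,0,75,0,0,0,0,75]'|sed -n 2,3p;done;  python3 - <<'E'
from h import *
print(sensors.sense()["tool_pos"],sensors.sense()["tcp_rot"])
for i in range(3):viewer.snapshot("top")
print(sensors.sense()["tool_pos"],sensors.sense()["tcp_rot"],sensors.sense()["qd"])
E
```

```text
tool_pos: [493.4, -282.0, 59.4]
tcp_rot: [178.0, -1.2, 18.1]
tool_pos: [493.2, -281.9, 59.0]
tcp_rot: [178.1, -1.2, 18.1]
tool_pos: [493.1, -281.9, 59.0]
tcp_rot: [178.1, -1.2, 18.1]
[ 493.12382061 -281.85175835   58.99038007] [178.08262294  -1.19473506  18.1134766 ]
[ 493.11152656 -281.8259226    58.94725107] [178.08870491  -1.19329293  18.11163701] [ 0.01781449  0.05309739  0.0046185   0.13191553 -0.00284635 -0.0171089 ]
```

```bash
python3 -m pendant '[-1.3,1,-8,0,75, -1,0.8,-8,0,75, -1,0.8,-8,0,75, 0,0,-2,0,75,0,0,0,0,75,0,0,0,0,75]'; python3 -m pendant '[0,0,0,0,75]'
```

```text
time: 4.72
tool_pos: [488.5, -278.2, 28.9]
tcp_rot: [178.2, -1.1, 18.1]
ft_force: [0.9, -0.6, -0.5]
finger_gap: 75.1
time: 4.8
tool_pos: [488.3, -278.1, 28.6]
tcp_rot: [178.2, -1.1, 18.1]
ft_force: [-0.1, 0.7, -0.3]
finger_gap: 75.2
```

```bash
python3 -m pendant '[1,-1,1,0,50, 0,0,0,0,40, 0,0,0,0,28, 0,0,0,0,28, 0,0,0,0,28,0,0,0,0,28]' 40; python3 -m pendant '[0,0,0,0,28,0,0,0,0,28]'
```

```text
time: 5.3
tool_pos: [490.4, -279.8, 31.2]
tcp_rot: [178.1, -1.2, 18.1]
ft_force: [0.1, -0.3, -1.1]
finger_gap: 32.2
time: 5.47
tool_pos: [490.3, -279.8, 31.1]
tcp_rot: [178.1, -1.2, 18.1]
ft_force: [-0.2, -0.4, -1.4]
finger_gap: 32.1
```

```bash
python3 -m pendant '[0,0,8,0,28, 0,0,20,0,28, 0,0,20,0,28, 0,0,20,0,28, 0,0,20,0,28, 0,0,15,0,28,0,0,10,0,28,0,0,0,0,28]'; python3 -m pendant '[0,25,5,0.1,28,0,25,5,0.1,28,0,25,5,0.1,28,0,25,0,0.1,28,5,25,0,0.1,28,5,25,0,0.1,28,10,25,0,0.1,28,10,25,0,0.1,28,10,20,0,0.1,28,10,20,0,0.1,28,0,10,0,0,28,0,0,0,0,28]'
```

```text
time: 6.13
tool_pos: [487.5, -277.9, 150.0]
tcp_rot: [178.3, -1.0, 18.1]
ft_force: [1.2, -0.1, -1.3]
finger_gap: 32.1
time: 7.13
tool_pos: [533.2, -16.9, 157.6]
tcp_rot: [178.7, -0.9, 77.9]
ft_force: [-0.3, -0.9, -0.6]
finger_gap: 31.8
```

```bash
python3 - <<'E'
from cells import *
s=viewer.snapshot("wrist");cv2.imwrite("pics/w3.png",s["frame"])
print(sensors.sense()["tool_pos"])
E
```

```text
[533.02334183 -17.82197975 157.52367021]
```

View pics/w3.png

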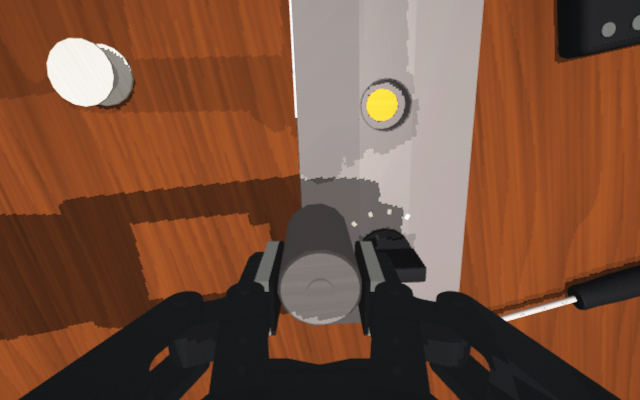

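```bash
cat > well.py <<'E'
from cells import *
def golds(s,z=29.):
    hsv=cv2.cvtColor(s["frame"],cv2.COLOR_BGR2HSV)
    m=((hsv[...,0]>18)&(hsv[...,0]<36)&(hsv[...,1]>130)&(hsv[...,2]>110)).astype(np.uint8)
    out=[]
    for c in cv2.findContours(m,cv2.RETR_EXTERNAL,cv2.CHAIN_APPROX_NONE)[0]:
        if cv2.contourArea(c)<40: continue
        P=np.array([ray(s,u,v,z)[:2] for u,v in c[:,0,:]],np.float32)
        (cx,cy),(a,b),_=cv2.fitEllipse(P)
        out.append((np.round([cx,cy],1),round(a,1),round(b,1),np.round(c.mean((0,1)),0)))
    return out
def tester(s):
    W=cloud(s);Z=W[...,2];m=(Z>40)&(Z<50)&(W[...,0]>480)&(W[...,0]<700)&(abs(W[...,1])<220)
    cs=max(comps(m,500),key=lambda c:c[2][4])
    P=W[cs[1]];return cv2.minAreaRect(P[:,:2].astype(np.float32)),P[:,2].mean()
E
python3 - <<'E'
from well import *
for n in ["wrist","top","scene"]:
    s=viewer.snapshot(n);print(n,golds(s),tester(s))
    if n=="wrist": print("cell",tops(s,sensors.sense()["tool_pos"][2]+28,16.5))
E
```

```text
wrist [(array([596.4,  36.6]), 23.4, 23.5, array([381., 103.]))] (((588.2318115234375, -10.439132690429688), (234.5868682861328, 130.6822509765625), 79.96358489990234), np.float64(46.3260127500948))
cell [(array([615. , -45.3]), 15.1, array([539., 308.]), 0.1), (array([476.9,  74.4]), 13.1, array([88., 71.]), 0.78)]
top [] (((609.9456787109375, 113.26300048828125), (117.35610961914062, 130.50082397460938), 80.38633728027344), np.float64(43.900145377026604))
scene [(array([595.7,  34.2]), 19.2, 22.6, array([325., 217.])), (array([ 579.8, -302. ]), 34.1, 99.4, array([244., 130.])), (array([-387.4,  264.9]), 23.8, 92.4, array([636.,  76.])), (array([-353.2,  140.8]), 39.1, 283.8, array([591.,  58.]))] (((594.3030395507812, 13.664871215820312), (322.4724426269531, 131.40036010742188), 80.03105163574219), np.float64(45.89352382956544))
```

```bash
python3 -m pendant '[10,9,0,0,28,15,12,0,0,28,15,12,0,0,28,12,10,0,0,28,6,5,-5,0,28,0,0,-10,0,28,0,0,-10,0,28,0,0,-10,0,28,0,0,-10,0,28,0,0,-6,0,28,0,0,0,0,28,0,0,0,0,28]'; python3 -m pendant '[0,0,0,0,28,0,0,0,0,28]'
python3 - <<'E'
from well import *
for n in ["wrist","top","scene"]:
    s=viewer.snapshot(n);f=s["frame"]
    if n!="wrist":
        u,v=proj(s,[596,36,60]).astype(int);f=cv2.resize(f[v-60:v+60,u-80:u+80],None,fx=5,fy=5,interpolation=cv2.INTER_CUBIC)
    cv2.imwrite(f"pics/{n}4.png",f)
    print(n,golds(s))
E
```

```text
time: 8.33
tool_pos: [587.7, 17.0, 99.4]
tcp_rot: [178.9, -0.6, 76.4]
ft_force: [-0.4, 0.6, -1.7]
finger_gap: 31.8
time: 8.5
tool_pos: [587.3, 16.8, 99.3]
tcp_rot: [179.0, -0.6, 76.3]
ft_force: [0.3, 0.6, -0.9]
finger_gap: 31.9
wrist [(array([596.1,  36.4]), 23.5, 23.6, array([324., 177.])), (array([611.8, 125.6]), 17.7, 17.8, array([315.,  22.]))]
top []
scene [(array([595.8,  35. ]), 18.0, 21.8, array([324., 217.])), (array([ 579.8, -302. ]), 34.0, 99.8, array([244., 130.])), (array([-388. ,  264.7]), 24.2, 92.2, array([636.,  75.])), (array([-356.7,  139.9]), 41.2, 281.7, array([590.,  58.]))]
```

View pics/wrist4.png

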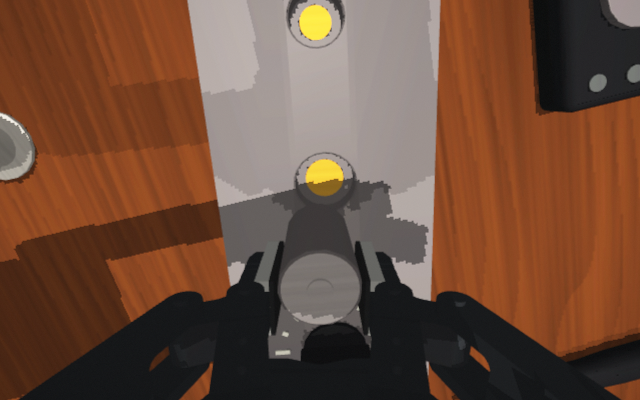

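View pics/scene4.png

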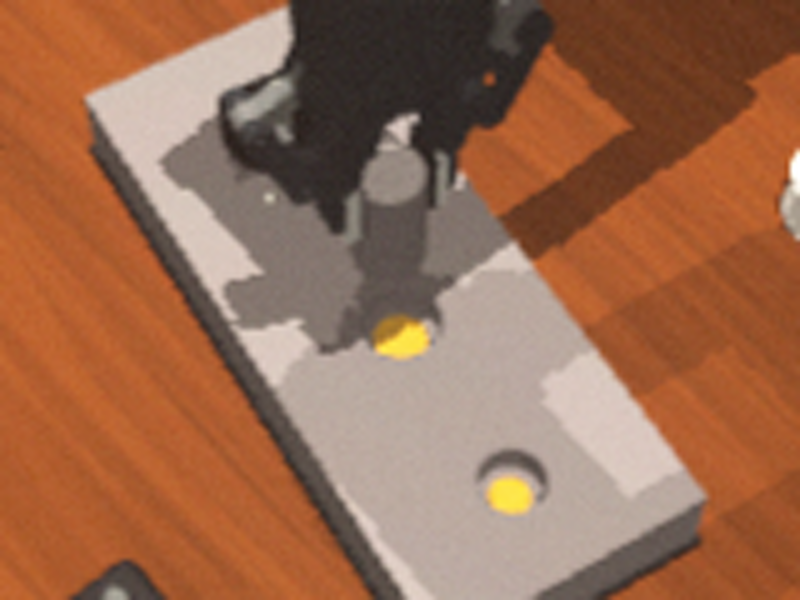

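```bash
python3 - <<'E'
from well import *
s=viewer.snapshot("wrist");t=sensors.sense();p=t["tool_pos"];print(p,t["tcp_rot"])
f=s["frame"];g=cv2.cvtColor(f,cv2.COLOR_BGR2GRAY)
W=cloud(s);Z=W[...,2]-p[2]
sub=Z[250:330,270:370]; print(np.round(Z[288,270:375:8],1)); print(np.round(Z[200:330:8,320],1)); print(g[200:330:6,320],g[288,270:375:5])
m=np.zeros(Z.shape,np.uint8);roi=(slice(230,335),slice(270,372));m[roi]=((Z[roi]>20)&(Z[roi]<38)&(g[roi]>85))
c=max(cv2.findContours(m,cv2.RETR_EXTERNAL,cv2.CHAIN_APPROX_NONE)[0],key=cv2.contourArea)
e=cv2.fitEllipse(cv2.convexHull(c));print("ell",e)
print("cell top on plane",ray(s,*e[0],p[2]+28))
v=f.copy();cv2.ellipse(v,e,(0,0,255),1);cv2.imwrite("pics/e4.png",cv2.resize(v[200:340,240:400],None,fx=4,fy=4))
E
```

```text
[587.71514785  16.88204842  99.67895643] [178.89801102  -0.63407546  76.35407049]
[39.1 29.  30.8 30.  29.3 31.2 31.7 31.5 30.2 29.8 29.9 29.5 39.8 39.6]
[-68.7 -20.4  -8.8   2.1  11.4  20.3  28.3  29.1  29.6  30.   31.3  32.1
  31.6  29.2  30.1  30.6 -50.2]
[ 69  57  57  57  58  59  58  58  59 120 118 117 115 106 119 114 116 117
 114 114 156  15] [ 25  19  90 117 115 116 115 116 118 116 114 114 114 113 112 112 114 111
  72  21  82]
ell ((319.6701965332031, 288.9290771484375), (72.67969512939453, 80.25528717041016), 85.88365936279297)
cell top on plane [586.90611425  17.15342642 127.67895643]
```

View pics/e4.png

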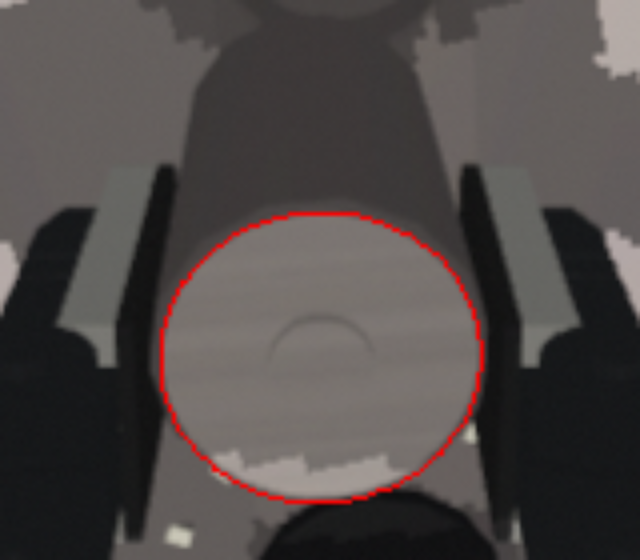

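```bash
python3 -m pendant '[3,6,0,0,28,4,7,0,0,28,3,6,-2,0,28,0,0,0,0,28,0,0,0,0,28,0,0,0,0,28]';python3 -m pendant '[0,0,0,0,28,0,0,0,0,28]'
cat > rel.py <<'E'
from well import *
def held(s,p,dz,r=(slice(215,340),slice(260,380)),lo=-8,hi=9):
    g=cv2.cvtColor(s["frame"],cv2.COLOR_BGR2GRAY);Z=cloud(s)[...,2]-p[2]
    m=np.zeros(Z.shape,np.uint8);m[r]=((Z[r]>dz+lo)&(Z[r]<dz+hi)&(g[r]>85))
    c=max(cv2.findContours(m,cv2.RETR_EXTERNAL,cv2.CHAIN_APPROX_NONE)[0],key=cv2.contourArea)
    e=cv2.fitEllipse(cv2.convexHull(c));return ray(s,*e[0],p[2]+dz)[:2].round(1),e[1]
E
python3 - <<'E'
from rel import *
s=viewer.snapshot("wrist");cv2.imwrite("pics/w5.png",s["frame"]);t=sensors.sense();p=t["tool_pos"];print(p,t["tcp_rot"])
print(held(s,p,28),golds(s))
E
```

```text
time: 9.2
tool_pos: [600.1, 39.0, 98.8]
tcp_rot: [178.8, -0.7, 76.4]
ft_force: [0.1, -0.5, -0.1]
finger_gap: 32.2
time: 9.37
tool_pos: [600.0, 39.1, 98.6]
tcp_rot: [178.8, -0.7, 76.4]
ft_force: [0.0, -0.2, -1.1]
finger_gap: 32.0
[599.92160205  39.06844349  98.63495174] [178.77525622  -0.67067575  76.43638425]
(array([599. ,  39.4]), (72.98983001708984, 80.0061264038086)) [(array([596.1,  42.5]), 9.9, 17.9, array([311., 203.])), (array([611.8, 125.5]), 17.6, 17.8, array([303.,  68.]))]
```

View pics/w5.png

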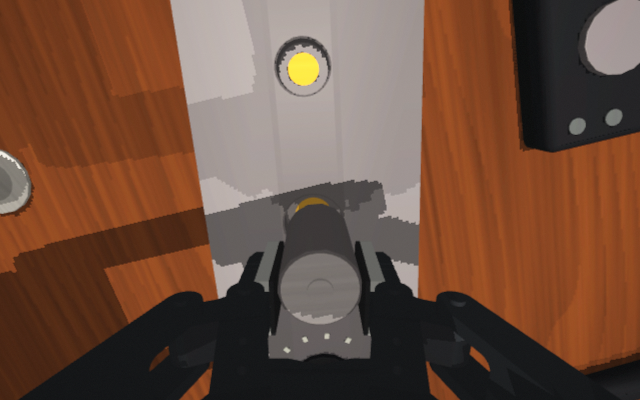

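```bash
python3 -m pendant '[-2,-2.3,-4,0,28,0,0,-4,0,28,0,0,-4,0,28,0,0,0,0,28,0,0,0,0,28,0,0,0,0,28]';python3 - <<'E'
from rel import *
s=viewer.snapshot("wrist");t=sensors.sense();p=t["tool_pos"];print(p,t["tcp_rot"])
print(held(s,p,28),golds(s))
E
```

```text
time: 9.92
tool_pos: [596.9, 35.6, 84.6]
tcp_rot: [178.8, -0.6, 76.4]
ft_force: [0.2, -0.7, -1.2]
finger_gap: 31.8
[596.92775808  35.61505272  84.7008874 ] [178.84002508  -0.6480223   76.36535588]
(array([596.1,  35.9]), (73.05130004882812, 79.64534759521484)) [(array([597.2,  42.4]), 9.7, 17.4, array([316., 202.])), (array([611.8, 125.5]), 17.8, 17.8, array([306.,  58.]))]
```

```bash
python3 -m pendant '[0.6,1,-4,0,28,0,0,-3,0,28,0,0,-3,0,28,0,0,0,0,28]';python3 -m pendant '[0,0,0,0,28,0,0,0,0,28]'
```

```text
time: 10.3
tool_pos: [598.1, 36.8, 74.3]
tcp_rot: [178.8, -0.7, 76.4]
ft_force: [-0.9, -0.0, -0.8]
finger_gap: 31.9
time: 10.47
tool_pos: [597.9, 36.9, 73.9]
tcp_rot: [178.8, -0.7, 76.4]
ft_force: [-0.5, 0.7, 0.1]
finger_gap: 32.1
```

```bash
python3 -m pendant '[-0.5,0,-3,0,28,0,0,-3,0,28,0,0,-3,0,28,0,0,0,0,28]';python3 -m pendant '[0,0,-2,0,28,0,0,0,0,28]';python3 -m pendant '[0,0,-1.5,0,28,0,0,0,0,28]'
```

```text
time: 10.8
tool_pos: [597.6, 36.9, 64.3]
tcp_rot: [178.8, -0.7, 76.4]
ft_force: [-1.2, -0.9, -1.7]
finger_gap: 31.8
time: 10.97
tool_pos: [597.4, 36.9, 61.8]
tcp_rot: [178.8, -0.7, 76.4]
ft_force: [-0.1, -0.7, -1.1]
finger_gap: 32.1
time: 11.13
tool_pos: [597.4, 36.9, 60.1]
tcp_rot: [178.8, -0.7, 76.4]
ft_force: [-0.8, -0.4, -1.7]
finger_gap: 32.0
```

```bash
python3 -m pendant '[0,0,-1,0,28,0,0,0,0,28]';python3 -m pendant '[0,0,0,0,40,0,0,0,0,46,0,0,0,0,46]';python3 -m pendant '[0,0,0,0,46]'
python3 - <<'E'
from rel import *
s=viewer.snapshot("wrist");cv2.imwrite("pics/w6.png",s["frame"])
E
```

```text
time: 11.3
tool_pos: [597.9, 36.8, 60.1]
tcp_rot: [178.7, -0.7, 76.4]
ft_force: [0.3, 0.2, -1.7]
finger_gap: 31.7
time: 11.55
tool_pos: [598.6, 36.7, 60.8]
tcp_rot: [178.6, -0.7, 76.4]
ft_force: [0.4, 0.2, 0.4]
finger_gap: 46.1
time: 11.63
tool_pos: [598.8, 36.7, 61.0]
tcp_rot: [178.6, -0.7, 76.4]
ft_force: [0.1, 0.4, -0.3]
finger_gap: 45.9
```

View pics/w6.png

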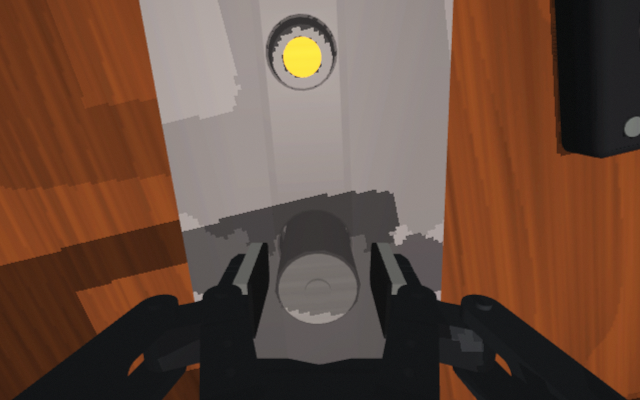

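```bash
python3 -m pendant '[0,0,8,0,50,0,0,15,0,50,0,0,20,0,60,0,0,20,0,60,0,0,20,0,70,0,10,20,0,70,-5,20,0,0,75,-5,20,0,0,75,-5,10,0,0,75,0,0,0,0,75]'
python3 - <<'E'
from rel import *
s=viewer.snapshot("wrist");cv2.imwrite("pics/w7.png",s["frame"]);print(sensors.sense()["tool_pos"],sensors.sense()["tcp_rot"])
for n in ["wrist","top","scene"]:
    s=viewer.snapshot(n);W=cloud(s);Z=W[...,2]
    for i,m,st,ce in comps((abs(W[...,0]-597)<30)&(abs(W[...,1]-36)<30)&(Z>80)&(Z<100),10):
        P=W[m];print(n,st[4],ce.round(),P.mean(0).round(1),np.median(P[:,2]).round(1),np.ptp(P,0).round())
    print(tops(s,48,13))
E
```

```text
time: 12.52
tool_pos: [582.5, 97.8, 174.1]
tcp_rot: [178.5, -0.7, 76.2]
ft_force: [0.0, -0.3, -0.0]
finger_gap: 75.3
[582.90789913  97.00757178 174.20059701] [178.50302709  -0.7253603   76.23455525]
wrist 1525 [354. 269.] [597.2  39.8  89.2] 89.7 [32. 32. 13.]
[(array([ 704.4, -151.3]), 16.0, array([493., 390.]), 0.21), (array([527.4,   5.7]), 12.0, array([280., 298.]), 0.18), (array([597.2,  14. ]), 18.0, array([354., 272.]), 0.95), (array([781.4, 102.2]), 19.0, array([559., 121.]), 0.95)]
top 12 [319. 203.] [595.9  22.3  87.7] 87.7 [19.  3.  7.]
[(array([ 74.1, 831.1]), 11.2, array([ 17., 397.]), 0.17), (array([ 89.1, -58.4]), 8.9, array([349., 390.]), 0.04), (array([ 87.9, -35.5]), 17.9, array([341., 392.]), 0.03), (array([107.1, -55.8]), 9.0, array([348., 385.]), 0.04), (array([105.8, -32.9]), 8.5, array([340., 385.]), 0.14), (array([490.2, 326.6]), 13.4, array([212., 242.]), 0.82), (array([573.7, 154. ]), 19.8, array([274., 213.]), 0.46), (array([ 582.8, -303.1]), 15.7, array([433., 211.]), 0.81)]
scene 182 [324. 205.] [601.6  38.4  88.7] 89.4 [30. 32. 13.]
[(array([790.3, 102.1]), 20.0, array([272., 291.]), 0.92), (array([489.9, 327.8]), 12.8, array([463., 279.]), 0.85), (array([537.5,  28.9]), 10.4, array([343., 197.]), 0.1), (array([508.1, -57.4]), 18.2, array([327., 166.]), 0.32), (array([398.2, -61.1]), 13.6, array([360., 143.]), 0.0), (array([ 389.3, -129.1]), 16.4, array([344., 126.]), 0.04), (array([ 576.4, -309.3]), 15.2, array([242., 122.]), 0.81), (array([-554.5,  158.8]), 17.4, array([631.,  31.]), 0.23), (array([-519.6,  128.6]), 13.5, array([616.,  31.]), 0.21)]
```

View pics/w7.png

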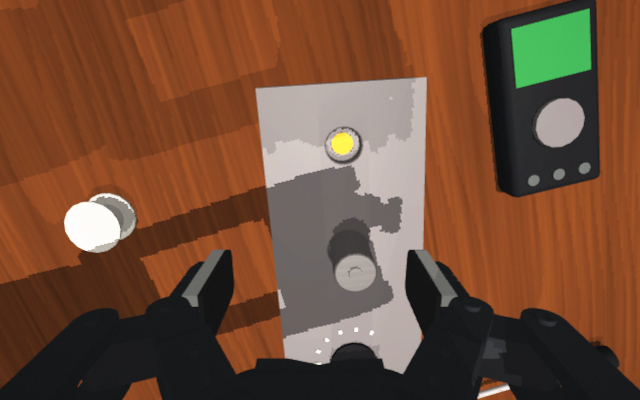

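```bash
python3 -m pendant '[-8,20,0,0,75,-10,25,0,0,75,-10,25,0,0,75,-10,25,0,0,75,-10,25,0,0,75,-10,22,0,0,75,-8,18,0,0,75,-4,10,0,0,75,0,0,0,0,75,0,0,0,0,75]'
python3 - <<'E'
from rel import *
s=viewer.snapshot("wrist");cv2.imwrite("pics/w8.png",s["frame"]);print(sensors.sense()["tool_pos"],sensors.sense()["tcp_rot"]);print(tops(s,48,13))
E
```

```text
time: 13.55
tool_pos: [511.1, 260.0, 167.3]
tcp_rot: [178.9, -0.2, 75.3]
ft_force: [0.7, 0.1, -0.4]
finger_gap: 75.1
[511.15358553 259.74889098 167.23585856] [178.9438993   -0.20714863  75.30592452]
[(array([763.7, 107.8]), 10.8, array([638., 278.]), 0.13), (array([489. , 329.1]), 12.8, array([265., 109.]), 0.92)]
```

View pics/w8.png

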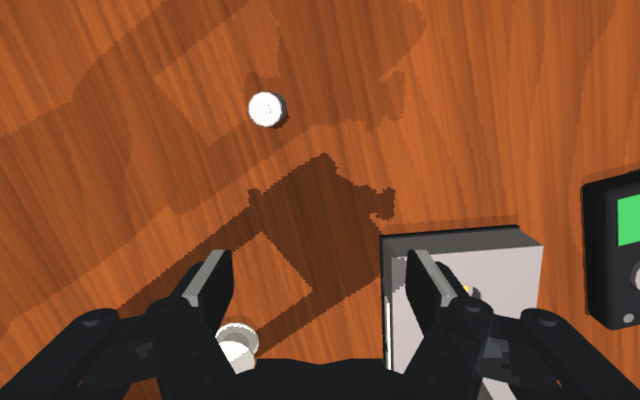

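```bash
python3 -m pendant '[-5,14,-5,0,75,-5,14,-8,0,75,-5,14,-8,0,75,-4,12,-8,0,75,-2,7,-8,0,75,0,0,-5,0,75,0,0,-5,0,75,0,0,0,0,75,0,0,0,0,75]'
python3 - <<'E'
from rel import *
s=viewer.snapshot("wrist");print(sensors.sense()["tool_pos"],sensors.sense()["tcp_rot"]);print(tops(s,48,13))
E
```

```text
time: 14.35
tool_pos: [492.7, 316.9, 115.0]
tcp_rot: [178.9, 0.0, 74.9]
ft_force: [0.8, -0.5, 0.2]
finger_gap: 75.3
[492.61332627 316.74714354 114.89904413] [1.78902482e+02 9.20999633e-03 7.48574488e+01]
[(array([587.3, 136.3]), 16.0, array([493., 390.]), 0.51), (array([668.2, 151.6]), 19.0, array([605., 344.]), 0.32), (array([489.1, 328. ]), 12.0, array([308., 194.]), 0.92)]
```

```bash
python3 -m pendant '[-1.7,5,0,0,75,-1.5,5,-8,0,75,0,0,-11,0,75,0,0,-11,0,75,0,0,-11,0,75,0,0,-8,0,75,0,0,0,0,75,0,0,0,0,75]';python3 -m pendant '[0,0,0,0,75,0,0,0,0,75]'
```

```text
time: 15.07
tool_pos: [489.5, 326.7, 61.0]
tcp_rot: [178.9, -0.0, 74.8]
ft_force: [0.6, -0.3, 0.6]
finger_gap: 75.4
time: 15.23
tool_pos: [489.2, 326.4, 60.4]
tcp_rot: [178.9, 0.0, 74.8]
ft_force: [0.1, -0.3, 1.0]
finger_gap: 75.0
```

```bash
python3 -m pendant '[0,1,-9,0,75,0,0.5,-9,0,75,0,0,-8,0,75,0,0,-6,0,65,0,0,0,0,55,0,0,0,0,50]';python3 -m pendant '[0,0,0,0,50,0,0,0,0,50]'
```

```text
time: 15.73
tool_pos: [490.0, 328.4, 26.2]
tcp_rot: [178.8, -0.1, 74.8]
ft_force: [0.0, 0.1, 0.4]
finger_gap: 49.9
time: 15.9
tool_pos: [489.8, 328.3, 25.8]
tcp_rot: [178.8, -0.0, 74.8]
ft_force: [-0.4, -0.3, -0.3]
finger_gap: 50.1
```

```bash
python3 -m pendant '[0,0,0,0,36,0,0,0,0,22,0,0,0,0,22,0,0,0,0,22,0,0,0,0,22,0,0,0,0,22]' 40; python3 -m pendant '[0,0,0,0,22,0,0,0,0,22]'
```

```text
time: 16.4
tool_pos: [490.8, 328.8, 27.4]
tcp_rot: [178.7, -0.1, 74.8]
ft_force: [-0.0, -0.4, -0.7]
finger_gap: 24.8
time: 16.57
tool_pos: [490.7, 328.8, 27.3]
tcp_rot: [178.7, -0.1, 74.8]
ft_force: [0.3, -1.2, -0.4]
finger_gap: 24.5
```

```bash
python3 -m pendant '[0,0,8,0,22,0,0,15,0,22,0,0,18,0,22,5,-10,18,0,22,8,-15,18,0,22,10,-18,5,0,22,12,-20,0,0,22,12,-20,0,0,22,12,-20,0,0,22,10,-16,0,0,22,5,-8,0,0,22,0,0,0,0,22]';python3 -m pendant '[0,0,0,0,22,0,0,0,0,22]'
python3 - <<'E'
from rel import *
s=viewer.snapshot("wrist");cv2.imwrite("pics/w9.png",s["frame"]);t=sensors.sense();p=t["tool_pos"];print(p,t["tcp_rot"])
print(held(s,p,21),golds(s))
E
```

```text
time: 17.57
tool_pos: [566.7, 196.9, 120.6]
tcp_rot: [178.5, -0.2, 75.0]
ft_force: [0.8, 0.2, -0.5]
finger_gap: 24.3
time: 17.73
tool_pos: [566.4, 197.5, 121.0]
tcp_rot: [178.5, -0.2, 74.9]
ft_force: [-0.4, 0.4, -0.4]
finger_gap: 24.7
[566.27915863 197.75186978 120.99539027] [178.5555959  -0.227971   74.9437326]
(array([565.4, 197. ]), (55.91594696044922, 59.72661590576172)) [(array([612.4, 123. ]), 13.9, 17.6, array([399., 272.]))]
```

View pics/w9.png

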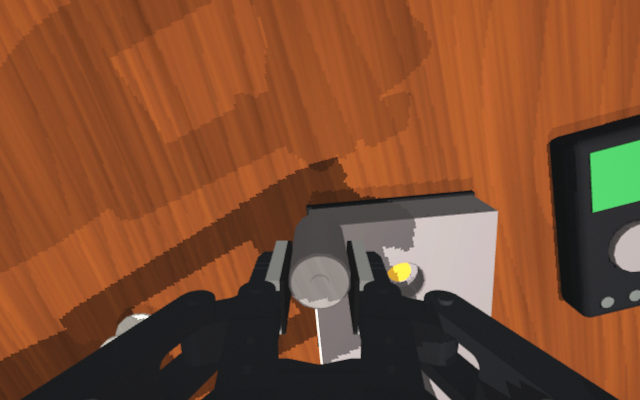

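```bash
python3 -m pendant '[7,-10,0,0,22,9,-14,-3,0,22,9,-14,-3,0,22,9,-14,-3,0,22,6,-9,0,0,22,2,-3,0,0,22,0,0,0,0,22,0,0,0,0,22,0,0,0,0,22]'
python3 - <<'E'
from rel import *
s=viewer.snapshot("wrist");cv2.imwrite("pics/w10.png",s["frame"]);t=sensors.sense();p=t["tool_pos"];print(p,t["tcp_rot"])
print(held(s,p,21),golds(s))
E
```

```text
time: 18.53
tool_pos: [608.3, 135.4, 111.3]
tcp_rot: [178.7, -0.2, 75.5]
ft_force: [0.6, 0.5, -0.1]
finger_gap: 24.7
[608.17820971 135.55291066 111.32951009] [178.67621521  -0.2479005   75.50242513]
(array([607.2, 135. ]), (55.9520149230957, 60.00905990600586)) [(array([614. , 127.9]), 9.4, 18.7, array([328., 211.]))]
```

View pics/w10.png

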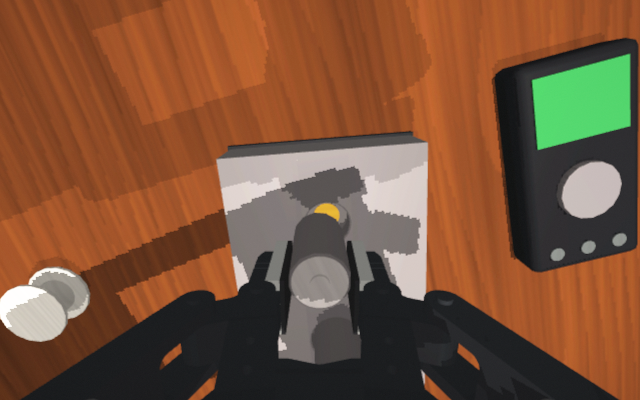

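```bash
python3 -m pendant '[1.5,-3,-4,0,22,1.5,-3,-6,0,22,0.8,-2,-6,0,22,0,0,-6,0,22,0,0,-4,0,22,0,0,0,0,22,0,0,0,0,22]';python3 -m pendant '[0,0,0,0,22,0,0,0,0,22]'
python3 - <<'E'
from rel import *
s=viewer.snapshot("wrist");cv2.imwrite("pics/w11.png",s["frame"]);t=sensors.sense();p=t["tool_pos"];print(p,t["tcp_rot"])
print(held(s,p,21),golds(s),tester(s))
E
```

```text
time: 19.17
tool_pos: [610.9, 128.6, 81.8]
tcp_rot: [178.7, -0.2, 75.7]
ft_force: [0.3, -0.6, -0.1]
finger_gap: 24.5
time: 19.33
tool_pos: [610.5, 128.7, 81.5]
tcp_rot: [178.8, -0.2, 75.6]
ft_force: [-0.3, 0.9, -0.8]
finger_gap: 24.5
[610.60820417 128.67413208  81.55573365] [178.78355787  -0.23048078  75.65117624]
(array([609.5, 128. ]), (54.1917724609375, 60.202903747558594)) [(array([615. , 130.6]), 4.2, 12.2, array([324., 212.]))] (((612.0574340820312, 125.02162170410156), (96.74357604980469, 131.0679931640625), 79.83364868164062), np.float64(46.306529132492194))
```

View pics/w11.png

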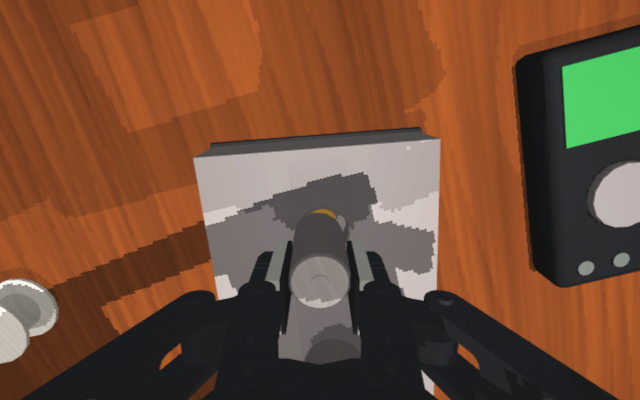

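```bash
python3 -m pendant '[2.3,-2.5,0,0,22,0,0,0,0,22,0,0,0,0,22,0,0,0,0,22]'
python3 - <<'E'
from rel import *
s=viewer.snapshot("wrist");t=sensors.sense();p=t["tool_pos"];print(p,t["tcp_rot"])
print(held(s,p,21))
E
```

```text
time: 19.72
tool_pos: [614.0, 126.0, 82.8]
tcp_rot: [178.7, -0.3, 75.7]
ft_force: [1.0, -0.7, -1.2]
finger_gap: 24.3
[613.9869448  126.08228252  82.77155228] [178.67471453  -0.27269682  75.66001881]
(array([612.9, 125.4]), (54.826290130615234, 59.904266357421875))
```

```bash
python3 -m pendant '[-0.7,0,-4,0,22,0,0,-3,0,22,0,0,-1,0,22,0,0,0,0,22]';python3 -m pendant '[0,0,0,0,22]'
```

```text
time: 20.1
tool_pos: [613.3, 126.1, 74.1]
tcp_rot: [178.7, -0.3, 75.7]
ft_force: [-1.0, 0.8, -0.9]
finger_gap: 24.7
time: 20.18
tool_pos: [613.0, 126.1, 73.7]
tcp_rot: [178.7, -0.3, 75.7]
ft_force: [-0.6, -0.3, -1.1]
finger_gap: 24.5
```

```bash
python3 -m pendant '[0,0,-3,0,22,0,0,-2,0,22,0,0,0,0,22]';python3 -m pendant '[0,0,-2,0,22,0,0,0,0,22]'
```

```text
time: 20.43
tool_pos: [612.9, 126.2, 68.2]
tcp_rot: [178.7, -0.3, 75.7]
ft_force: [0.1, 0.9, -1.3]
finger_gap: 24.5
time: 20.6
tool_pos: [612.9, 126.2, 65.8]
tcp_rot: [178.7, -0.3, 75.7]
ft_force: [-0.2, 0.1, -0.3]
finger_gap: 24.3
```

```bash
python3 -m pendant '[0,0,-3,0,22,0,0,-2,0,22,0,0,0,0,22]';python3 -m pendant '[0,0,-2,0,22,0,0,0,0,22]';python3 -m pendant '[0,0,-1.5,0,22,0,0,0,0,22]';python3 -m pendant '[0,0,-1,0,22,0,0,0,0,22]'
```

```text
time: 20.85
tool_pos: [612.9, 126.1, 60.4]
tcp_rot: [178.7, -0.3, 75.7]
ft_force: [1.5, -0.2, -0.4]
finger_gap: 24.8
time: 21.02
tool_pos: [612.9, 126.1, 58.0]
tcp_rot: [178.7, -0.3, 75.7]
ft_force: [0.5, -0.9, -0.6]
finger_gap: 24.6
time: 21.18
tool_pos: [612.9, 126.1, 56.4]
tcp_rot: [178.7, -0.3, 75.7]
ft_force: [0.5, -0.6, -1.1]
finger_gap: 24.5
time: 21.35
tool_pos: [613.3, 126.2, 55.8]
tcp_rot: [178.7, -0.3, 75.7]
ft_force: [-0.2, -0.1, -0.8]
finger_gap: 24.8
```

Release and retract, then look.

```bash
python3 -m pendant '[0,0,0,0,34,0,0,0,0,40,0,0,0,0,40,0,0,0,0,40]';python3 -m pendant '[0,0,8,0,40,0,0,15,0,50,0,0,18,0,50,0,0,18,0,50,0,0,18,0.1,50,0,0,18,0.1,50,0,-10,0,0.1,50,0,-20,0,0.1,50,0,-20,0,0.1,50,0,-10,0,0.1,50,0,0,0,0.1,50,0,0,0,0,50]'
python3 - <<'E'
from rel import *
print(sensors.sense()["tool_pos"],sensors.sense()["tcp_rot"])
for n in ["wrist","top","scene"]:
    s=viewer.snapshot(n);W=cloud(s);Z=W[...,2]
    for q,lo,hi in [((597,36),82,97),((612,125),72,86),((577,-79),75,92)]:
      for i,m,st,ce in comps((abs(W[...,0]-q[0])<30)&(abs(W[...,1]-q[1])<30)&(Z>lo)&(Z<hi),10):
        P=W[m];print(n,st[4],ce.round(),P.mean(0).round(1),np.median(P[:,2]).round(1),np.ptp(P,0).round())
    cv2.imwrite(f"pics/{n}12.png",s["frame"])
    if n=="scene":
        u,v=proj(s,[596,20,60]).astype(int);cv2.imwrite("pics/s12.png",cv2.resize(s["frame"][v-75:v+75,u-100:u+100],None,fx=4,fy=4,interpolation=cv2.INTER_CUBIC))
E
```

```text
time: 21.68
tool_pos: [613.6, 126.2, 56.1]
tcp_rot: [178.6, -0.3, 75.7]
ft_force: [0.2, 0.8, -1.4]
finger_gap: 39.9
time: 22.68
tool_pos: [613.6, 64.4, 164.2]
tcp_rot: [178.3, 0.0, 117.8]
ft_force: [-0.3, -0.7, 0.4]
finger_gap: 50.1
[613.55368648  64.41390284 164.20144033] [1.78322333e+02 3.73857927e-02 1.17792418e+02]
wrist 1775 [278. 227.] [596.9  39.2  89.6] 89.8 [32. 33. 11.]
wrist 1209 [359. 120.] [612.3 126.8  78.8] 78.8 [25. 25. 10.]
top 28 [317. 201.] [603.   27.8  87. ] 87.5 [21. 17. 11.]
top 63 [283. 198.] [612.4 124.8  76.3] 76.6 [24. 23.  9.]
top 73 [356. 211.] [574.6 -80.1  81.3] 81.3 [45. 18. 10.]
scene 66 [326. 207.] [601.3  44.9  87.7] 88.4 [33. 23. 10.]
scene 128 [347. 240.] [615.9 126.5  77.9] 78.1 [26. 25. 10.]
scene 128 [298. 168.] [579.1 -77.7  82.3] 83.1 [45. 20. 11.]
```

View pics/wrist12.png

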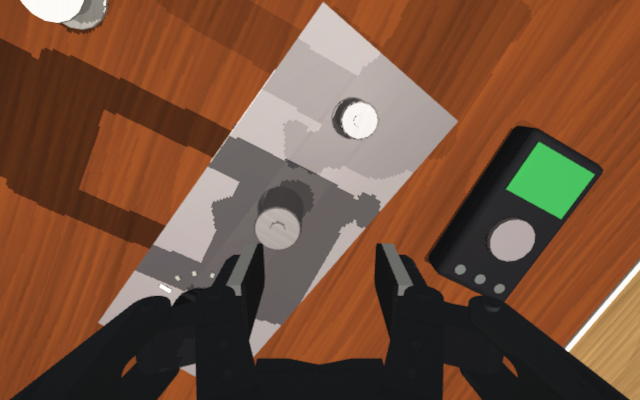

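View pics/s12.png

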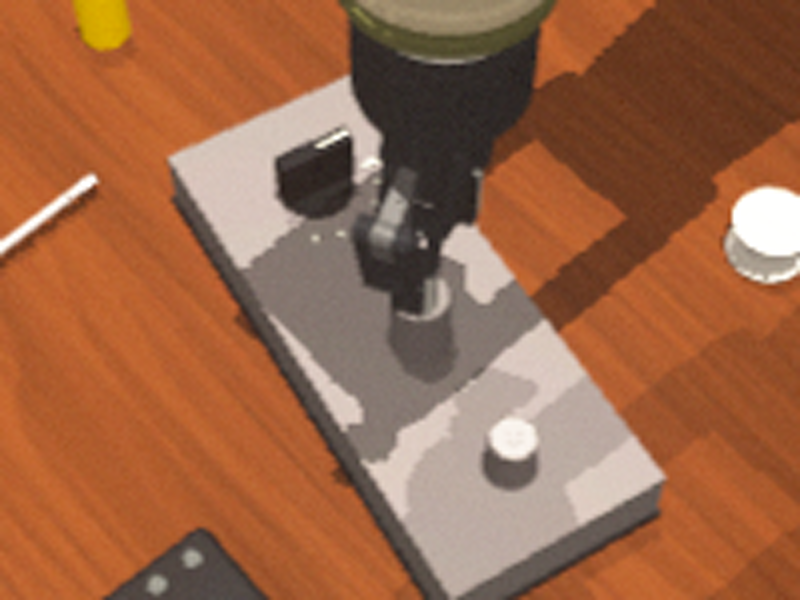

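```bash
python3 -m pendant '[-4,-10,0,0.1,50,-4,-15,0,0.1,50,-4,-18,0,0.1,50,-4,-18,0,0.1,50,-4,-18,0,0.1,50,-4,-16,0,0.1,50,-4,-12,0,0.1,50,-4,-8,0,0.1,50,-2,-4,0,0.1,50,0,0,0,0,50,0,0,0,0,50]'
python3 - <<'E'
from rel import *
s=viewer.snapshot("wrist");cv2.imwrite("pics/w13.png",s["frame"]);print(sensors.sense()["tool_pos"],sensors.sense()["tcp_rot"])
W=cloud(s);Z=W[...,2]
for i,m,st,ce in comps((abs(W[...,0]-576)<35)&(abs(W[...,1]+79)<35)&(Z>74)&(Z<92),40):
    P=W[m];print(st[4],ce.round(),P.mean(0).round(1),np.ptp(P,0).round());print(cv2.minAreaRect(np.array([ray(s,u,v,83)[:2] for v,u in zip(*np.nonzero(m))],np.float32)))
E
```

```text
time: 23.75
tool_pos: [576.8, -51.3, 163.3]
tcp_rot: [178.3, -0.2, 169.9]
ft_force: [0.6, -0.4, 0.6]
finger_gap: 50.0
[576.78520321 -51.12009947 163.23988636] [178.34369075  -0.22882139 169.90307236]
1215 [278. 208.] [573.9 -77.4  83.7] [47. 19. 13.]
((574.8363647460938, -77.59149169921875), (12.642533302307129, 47.90329360961914), 80.04093933105469)
```

View pics/w13.png

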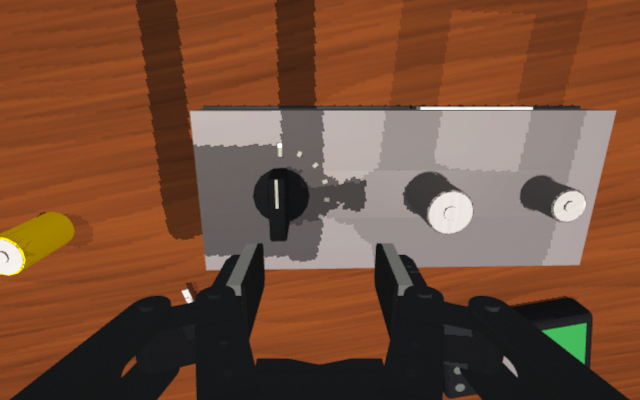

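```bash
python3 -m pendant '[0,-8,0,0,50,-1,-9,0,0,50,-0.5,-6,0,0,50,0,0,-10,0,50,0,0,-12,0,50,0,0,-12,0,50,0,0,-12,0,50,0,0,-8,0,50,0,0,0,0,50,0,0,0,0,50]';python3 -m pendant '[0,0,0,0,50,0,0,0,0,50]'
```

```text
time: 24.63
tool_pos: [573.7, -74.0, 100.7]
tcp_rot: [178.3, -0.5, 169.4]
ft_force: [0.3, -0.8, 0.4]
finger_gap: 49.9
time: 24.8
tool_pos: [573.3, -73.7, 100.1]
tcp_rot: [178.3, -0.5, 169.4]
ft_force: [0.9, -0.5, 0.2]
finger_gap: 50.3
```

```bash
python3 -m pendant '[1,-2.2,0,0.01,50,0.8,-1.8,-8,0,50,0,0,-9,0,50,0,0,-9,0,50,0,0,-6,0,50,0,0,0,0,50,0,0,0,0,50]';python3 -m pendant '[0,0,0,0,50,0,0,0,0,50]'
python3 - <<'E'
from rel import *
s=viewer.snapshot("wrist");cv2.imwrite("pics/w14.png",s["frame"]);print(sensors.sense()["tool_pos"],sensors.sense()["tcp_rot"])
E
```

```text
time: 25.38
tool_pos: [576.7, -78.4, 66.5]
tcp_rot: [178.3, -0.3, 170.0]
ft_force: [0.1, -0.3, 0.3]
finger_gap: 50.1
time: 25.55
tool_pos: [576.2, -78.2, 66.0]
tcp_rot: [178.3, -0.4, 170.0]
ft_force: [-0.8, -0.5, 0.4]
finger_gap: 49.7
[576.25850755 -78.25548201  66.07043021] [178.31832108  -0.38517508 170.03563531]
```

View pics/w14.png

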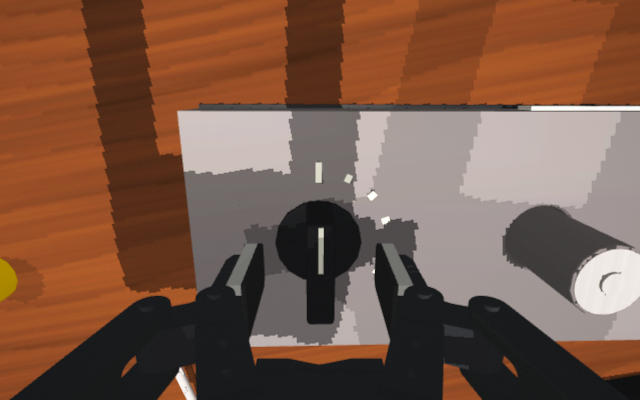

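```bash
python3 - <<'E'
from rel import *
s=viewer.snapshot("wrist");p=sensors.sense()["tool_pos"];print(p)
W=cloud(s);Z=W[...,2];g=cv2.cvtColor(s["frame"],cv2.COLOR_BGR2GRAY)
k=np.zeros(Z.shape,bool);k[200:340,290:350]=1
for i,m,st,ce in comps(k&(Z>77)&(Z<92),40):
    print(st[4],ce.round(),cv2.minAreaRect(np.array([ray(s,u,v,83)[:2] for v,u in zip(*np.nonzero(m))],np.float32)))
E
```

```text
[576.37770351 -78.29758358  66.22717966]
3003 [321. 270.] ((574.3553466796875, -77.95695495605469), (11.930068969726562, 48.5424690246582), 80.30846405029297)
```

```bash
python3 -m pendant '[-0.3,0.4,-5,0,40,0,0,-5,0,30,0,0,0,0,24,0,0,0,0,24]' 60;python3 -m pendant '[0,0,0,0,24,0,0,0,0,24]'
```

```text
time: 25.98
tool_pos: [576.9, -78.0, 56.3]
tcp_rot: [178.3, -0.2, 170.0]
ft_force: [0.1, -0.8, 0.8]
finger_gap: 23.5
time: 26.15
tool_pos: [576.7, -77.9, 56.1]
tcp_rot: [178.3, -0.3, 170.0]
ft_force: [-0.7, 0.2, -0.4]
finger_gap: 23.5
```

```bash
python3 -m pendant '[-0.5,0,0,0,16,0,0,0,0,9,0,0,0,0,9,0,0,0,0,9,0,0,0,0,9]' 60;python3 -m pendant '[0,0,0,0,9,0,0,0,0,9]'; python3 -c "
from bench import sensors;print(sensors.sense()['wrist_torque'])"
```

```text
time: 26.57
tool_pos: [576.2, -78.0, 56.3]
tcp_rot: [178.4, -0.3, 170.1]
ft_force: [0.0, 1.1, -0.3]
finger_gap: 11.2
time: 26.73
tool_pos: [576.2, -78.0, 56.3]
tcp_rot: [178.4, -0.3, 170.1]
ft_force: [-0.4, 0.9, -0.8]
finger_gap: 10.8
[-0.40336805  0.02569686 -0.04448759]
```

```bash
python3 -m pendant '[0,0,0,-0.04,9,0,0,0,-0.06,9,0,0,0,-0.06,9,0,0,0,-0.06,9,0,0,0,0,9,0,0,0,0,9]';python3 -m pendant '[0,0,0,0,9]'; python3 -c "
from bench import sensors;print(sensors.sense()['wrist_torque'])"
```

```text
time: 27.23
tool_pos: [576.2, -78.0, 56.3]
tcp_rot: [178.4, -0.3, 157.1]
ft_force: [0.3, 1.4, -1.1]
finger_gap: 11.1
time: 27.32
tool_pos: [576.3, -78.0, 56.3]
tcp_rot: [178.4, -0.3, 157.2]
ft_force: [0.3, -0.2, -0.0]
finger_gap: 10.6
[-0.41371061  0.16693559  0.04803307]
```

```bash
python3 -m pendant '[0,0,0,-0.06,9,0,0,0,-0.06,9,0,0,0,-0.06,9,0,0,0,-0.06,9,0,0,0,-0.06,9,0,0,0,-0.06,9,0,0,0,0,9]';python3 -m pendant '[0,0,0,-0.06,9,0,0,0,-0.06,9,0,0,0,-0.06,9,0,0,0,-0.06,9,0,0,0,-0.06,9,0,0,0,-0.06,9,0,0,0,0,9,0,0,0,0,9]'; python3 -c "
from bench import sensors;print(sensors.sense()['wrist_torque'])"
```

```text
time: 27.9
tool_pos: [576.3, -78.0, 56.3]
tcp_rot: [178.4, -0.3, 136.4]
ft_force: [0.8, 0.1, -1.4]
finger_gap: 10.9
time: 28.57
tool_pos: [576.4, -78.0, 56.3]
tcp_rot: [178.4, -0.3, 116.4]
ft_force: [1.9, -0.2, -0.5]
finger_gap: 10.8
[-0.19022171  0.28188999  0.14934163]
```

```bash
python3 -m pendant '[0,0,0,-0.06,9,0,0,0,-0.06,9,0,0,0,-0.06,9,0,0,0,-0.05,9,0,0,0,-0.03,9,0,0,0,0,9,0,0,0,0,9]';python3 -m pendant '[0,0,0,0,9,0,0,0,0,9]'; python3 - <<'E'
from rel import *
s=viewer.snapshot("wrist");cv2.imwrite("pics/w15.png",s["frame"]);print(sensors.sense()["wrist_torque"],sensors.sense()["tcp_rot"])
s=viewer.snapshot("top");u,v=proj(s,[576,-40,60]).astype(int);cv2.imwrite("pics/t15.png",cv2.resize(s["frame"][v-60:v+60,u-80:u+80],None,fx=5,fy=5,interpolation=cv2.INTER_CUBIC))
s=viewer.snapshot("scene");cv2.imwrite("pics/s15.png",s["frame"])
E
```

```text
time: 29.15
tool_pos: [576.4, -78.1, 56.3]
tcp_rot: [178.4, -0.3, 102.3]
ft_force: [1.5, 0.9, 0.7]
finger_gap: 11.1
time: 29.32
tool_pos: [576.4, -78.1, 56.3]
tcp_rot: [178.4, -0.3, 102.6]
ft_force: [1.6, 0.1, 0.2]
finger_gap: 10.8
[-0.13807959  0.32172578  0.14072937] [178.44061075  -0.30227242 102.5611084 ]
```

View pics/w15.png

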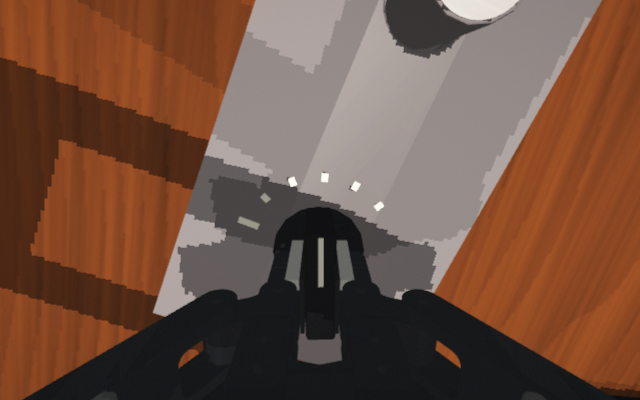

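View pics/s15.png

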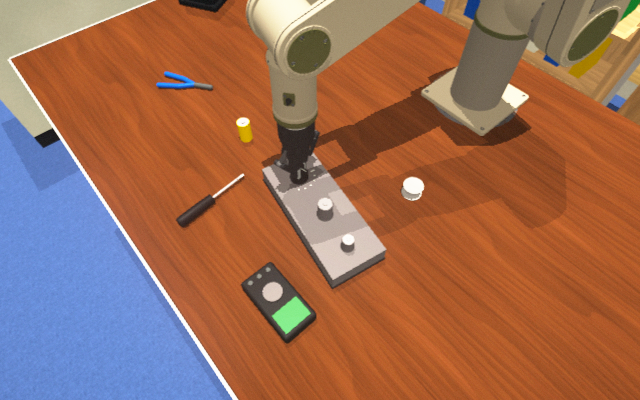

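```bash
python3 -m pendant '[0,0,0,-0.04,9,0,0,0,-0.03,9,0,0,0,-0.015,9]'; python3 - <<'E'
from rel import *
for i in range(8): s=viewer.snapshot("wrist")
t=sensors.sense();print(t["wrist_torque"],t["tcp_rot"],t["tool_pos"],t["finger_gap"],t["qd"].round(2))
cv2.imwrite("pics/w16.png",s["frame"])
# angle of tester-fixed marks vs bar line (plane z=45 / z=83)
hsv=cv2.cvtColor(s["frame"],cv2.COLOR_BGR2HSV);m=(hsv[...,1]<40)&(hsv[...,2]>150)
for u0,v0,u1,v1 in [(230,160,400,240)]:
    k=np.zeros(m.shape,bool);k[v0:v1,u0:u1]=1
    for i,mm,st,ce in comps(m&k,8):
        if st[4]<250:
            q=ray(s,*ce,45)[:2];d=q-[576.0,-78.0];print(ce.round(),st[4],q.round(1),np.hypot(*d).round(1),np.degrees(np.arctan2(d[1],d[0])).round(1))
L=((hsv[...,1]<60)&(hsv[...,2]>110));k=np.zeros(m.shape,bool);k[225:300,310:332]=1
vs,us=np.nonzero(L&k);P=np.array([ray(s,u,v,83)[:2] for u,v in zip(us,vs)],np.float32)
print(len(P),cv2.fitLine(P,cv2.DIST_L2,0,.01,.01).ravel(), P.mean(0))
E
```

```text
time: 29.72
tool_pos: [576.4, -78.1, 56.3]
tcp_rot: [178.4, -0.3, 97.6]
ft_force: [1.4, -0.2, -1.1]
finger_gap: 11.3
[-0.13142515  0.29458001  0.15877323] [178.43954469  -0.30537767  97.64550714] [576.41276853 -78.1023399   56.30986363] 11.00186748870601 [-0.01 -0.07  0.01  0.02  0.07  0.21]
[260. 202.] 34 [545.4 -58.8] 36.1 147.9
[246. 228.] 82 [539.6 -72.9] 36.7 171.9
290 [ 1.3585278e-01 -9.9072903e-01  5.7412805e+02 -6.7114464e+01] [574.128   -67.11444]
```

View pics/w16.png

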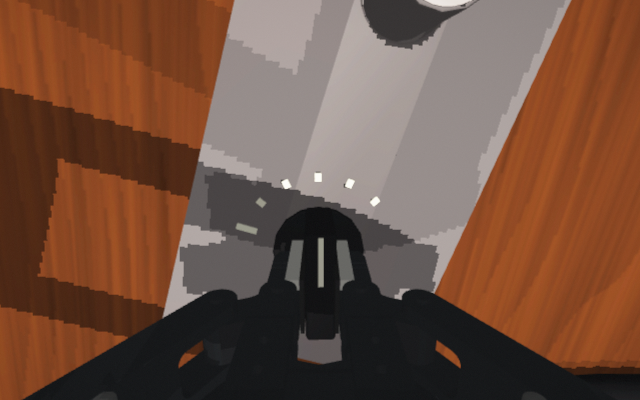

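```bash
python3 - <<'E'
from rel import *
from bench import job
s=viewer.snapshot("scene");W=cloud(s);Z=W[...,2]
for q,lo,hi in [((598,37),82,97),((613,126),72,86),((384,105),24,38),((774,113),30,44)]:
    for i,m,st,ce in comps((abs(W[...,0]-q[0])<30)&(abs(W[...,1]-q[1])<30)&(Z>lo)&(Z<hi),20): print(q,W[m].mean(0).round(1),np.median(W[m][:,2]).round(1))
t=sensors.sense();print(t["time"],t["tcp_rot"],t["finger_gap"])
print(job.hand_in())
print(sensors.sense()["tcp_rot"])
E
```

```text
(598, 37) [600.5  38.   88.9] 89.2
(613, 126) [615.9 126.7  77.9] 78.3
(384, 105) [385.1 105.7  30.9] 30.9
(774, 113) [779.  113.6  35. ] 33.9
30.1667 [178.43521379  -0.30560151  97.6423338 ] 11.115940534945976
the job is handed in; nothing more can be done
None
the job is handed in; nothing more can be done
```

Both cells are standing in their matching wells, and the job was handed in at 30.2 s with the gripper still holding the selector at the third click.

- **Cells:** Tops measured about 89 mm for the larger cell and 78 mm for the smaller. The nominal tops with the cells fully down are 88–90 mm and 77–79 mm. Both stood upright in the pictures.
- **Selector:** I turned it only after both cells were in, then held it with a 60 N grip. The gripper angle read 72.5° from off and the white line on the bar 72.2°, against 72° for the third click. The line pointed at the third mark.
- **Bystanders:** The spool's measured position was unchanged. The screwdriver and multimeter looked unmoved in the last scene picture, but I did not measure the screwdriver again.
- **Disagreements:** The cameras differed by about 2–5 mm from each other, so I placed the cells using the wrist camera's relative measurements. The tool stayed tilted by about 1.5–2° throughout, but no force reading I took exceeded about 2 N.

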